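# Feed loose washers through the gate into the slot

### The job

Load the washer slot of the sorting tray: with the fingertips, push the three flat round washers one after another through the narrow gate into the slot, each entirely past the gate and at rest before the next one goes through. Only push, lift nothing off the tray; leave the hex nut on the sorting area and everything else where it is.

Things in the scene. Friction and masses are not known exactly. Their poses are not given: they have to be found in the camera images.
- tray: Fixed black tray, 310 x 250 mm, floor 8 mm above the desk. Origin: middle of the gate, at desk level; x points through the gate into the slot, y along the fence, z up. Sorting area x -188 to 0 mm, y -120 to 120 mm; rim on three sides 10 mm above the floor. Fourth side: aluminium fence 6 mm thick (x -3 to 3 mm), 14 mm above the floor, with the gate in its middle.
- gate (a point): Middle of the gate, on the floor (8 mm above the desk). The gate is a gap in the fence 38 mm wide (y -19 to 19 mm of the tray frame). On the sorting side two straight 45 degree guide plates, as high as the fence, widen it to about 88 mm at x = -26 mm. A washer is entirely past the gate when its centre is at tray x = 18 mm or more.
- slot_end (a point): Middle of the slot's end stop, on the floor, at tray x = 108 mm. The slot runs straight from the gate (x = 3 mm) to here at floor level, 38 mm wide, walls 6 mm thick, 14 mm above the floor. It takes the three washers in single file, 15 mm to spare; each newcomer pushes the others along.
- washer_a: Plain flat steel ring washer, 30 mm outside, 13 mm hole (too small to push in), 6 mm thick, 30 g; lies flat and loose on the sorting floor. Origin at the centre of its underside, z up. One of three alike; order does not matter.
- washer_b: Plain flat steel ring washer, 30 mm outside, 13 mm hole (too small to push in), 6 mm thick, 30 g; lies flat and loose on the sorting floor. Origin at the centre of its underside, z up. One of three alike; order does not matter.
- washer_c: Plain flat steel ring washer, 30 mm outside, 13 mm hole (too small to push in), 6 mm thick, 30 g; lies flat and loose on the sorting floor. Origin at the centre of its underside, z up. One of three alike; order does not matter.
- nut: Plain steel hexagon nut, 24 mm across flats, 28 mm across corners, 13 mm tall, 34 g, loose on the sorting floor among the washers; it must stay on the sorting area (nudging it is allowed). Origin at the centre of its underside, z up.
- screw_dish: Small round steel dish with screws, 67 mm across, 13 mm tall, loose in the tray bay at the +y side of the slot; leave it. Origin at the centre of its underside.
- braid_spool: Flat yellow spool, 51 mm across, 10 mm tall, loose in the tray bay at the -y side of the slot; leave it. Origin at the centre of its underside.
There are look-alikes about, which are no part of the job. Leave any turquoise look-alike of the washer_b alone.

How it is judged:
On the way, in this order (a step that is already met when the one before it is completed fails the run):
1. one washer rests in the slot, the other two are still on the sorting side of the gate (((x of washer_a in the frame of tray between 0.014 and 0.11 m and y of washer_a in the frame of tray between -0.012 and 0.012 m and z of washer_a in the frame of tray between 0.004 and 0.012 m and linear speed of washer_a below 0.02 m/s and x of each of washer_b, washer_c in the frame of tray below 0 m) or (x of each of washer_a, washer_c in the frame of tray below 0 m and x of washer_b in the frame of tray between 0.014 and 0.11 m and y of washer_b in the frame of tray between -0.012 and 0.012 m and z of washer_b in the frame of tray between 0.004 and 0.012 m and linear speed of washer_b below 0.02 m/s) or (x of each of washer_a, washer_b in the frame of tray below 0 m and x of washer_c in the frame of tray between 0.014 and 0.11 m and y of washer_c in the frame of tray between -0.012 and 0.012 m and z of washer_c in the frame of tray between 0.004 and 0.012 m and linear speed of washer_c below 0.02 m/s))), for 0.2 s.
2. two washers rest in the slot, the third is still on the sorting side of the gate (((x of washer_a in the frame of tray between 0.014 and 0.11 m and y of washer_a in the frame of tray between -0.012 and 0.012 m and z of washer_a in the frame of tray between 0.004 and 0.012 m and linear speed of each of washer_a, washer_b below 0.02 m/s and x of washer_b in the frame of tray between 0.014 and 0.11 m and y of washer_b in the frame of tray between -0.012 and 0.012 m and z of washer_b in the frame of tray between 0.004 and 0.012 m and x of washer_c in the frame of tray below 0 m) or (x of washer_a in the frame of tray between 0.014 and 0.11 m and y of washer_a in the frame of tray between -0.012 and 0.012 m and z of washer_a in the frame of tray between 0.004 and 0.012 m and linear speed of each of washer_a, washer_c below 0.02 m/s and x of washer_b in the frame of tray below 0 m and x of washer_c in the frame of tray between 0.014 and 0.11 m and y of washer_c in the frame of tray between -0.012 and 0.012 m and z of washer_c in the frame of tray between 0.004 and 0.012 m) or (x of washer_a in the frame of tray below 0 m and x of washer_b in the frame of tray between 0.014 and 0.11 m and y of washer_b in the frame of tray between -0.012 and 0.012 m and z of washer_b in the frame of tray between 0.004 and 0.012 m and linear speed of each of washer_b, washer_c below 0.02 m/s and x of washer_c in the frame of tray between 0.014 and 0.11 m and y of washer_c in the frame of tray between -0.012 and 0.012 m and z of washer_c in the frame of tray between 0.004 and 0.012 m))), for 0.2 s.
At the end, for the whole second after the job is handed in: All three washers lie flat and at rest in the slot, each past the gate (centre at least 14 mm beyond the gate's middle, within 12 mm of the slot's centre line); the nut lies on the sorting area (x of washer_a in the frame of tray between 0.014 and 0.11 m and y of washer_a in the frame of tray between -0.012 and 0.012 m and z of washer_a in the frame of tray between 0.004 and 0.012 m and linear speed of each of washer_a, washer_b, washer_c below 0.02 m/s and x of washer_b in the frame of tray between 0.014 and 0.11 m and y of washer_b in the frame of tray between -0.012 and 0.012 m and z of washer_b in the frame of tray between 0.004 and 0.012 m and x of washer_c in the frame of tray between 0.014 and 0.11 m and y of washer_c in the frame of tray between -0.012 and 0.012 m and z of washer_c in the frame of tray between 0.004 and 0.012 m and x of nut in the frame of tray between -0.19 and -0.005 m and y of nut in the frame of tray between -0.12 and 0.12 m and z of nut in the frame of tray between 0.004 and 0.014 m); the robot touches nothing.
It fails at once if a washer is lifted or stood up (more than 10 mm above the sorting floor) (z of any of washer_a, washer_b, washer_c in the frame of tray above 0.018 m).
It fails at once if the nut is lifted (more than 10 mm) or goes through the gate (z of nut in the frame of tray above 0.018 m or x of nut in the frame of tray above 0 m).
It fails at once if dish or spool is displaced by more than 20 mm (distance of any of screw_dish, braid_spool from where it was at the start of the episode above 0.02 m).
It also fails if it takes over 66 s, if anything falls off the work surface, if the arm or the gripper's body presses on something with over 40 N, if the wrist force passes 120 N, or if a joint passes its speed limit or range.

### The arm

A 7-joint arm with a two-finger parallel gripper is mounted at the origin on a cart in front of the work surface, level with it; the furniture and walls round the work are solid. World frame = base frame: x ahead of the robot, y to its left, z up, the work surface at z = 0. Lengths are in m, angles in rad, forces in N, time in s.
With the tool pointing down it reaches from about 0.4 to 0.85 m from the base axis. Payload 10.4 kg.
Tool frame: the origin (TCP) lies midway between the tips of the shut fingers; the grasp point (between the pads) lies 19 mm behind it; x points along the fingers, y is the direction in which the jaws open and shut, and the axes are right-handed (so a half turn about x gives the same grasp; the last joint's range is limited). The gripper opens to 87 mm and grips with 3 to 60 N. Pads are 19 mm wide; open, the fingers measure 117 mm over their backs; the gripper's body (75 mm by 190 mm) begins 51 mm behind the grasp point.
Start: joints at [-1.138, 0.332, -0.065, 1.46, 0.022, 1.35, -0.088], TCP at [0.275, 0.561, 0.202] pointing down, gripper open.
Joint ranges: [-2.6, 2.6], [-0.5, 2.12], [-1.47, 1.34], [0.16, 2.42], [-1.27, 4.41], [0.06, 2.06], [-2.6, 2.6]. Speed limits (rad/s): [2.22, 2.22, 2.79, 2.79, 3.14, 3.14, 3.14].

### API

Orientations are given as a unit quaternion [x, y, z, w].
In Python, from bench import r gives the robot as it stands.
- The arm moves only by the shell command python3 -m jog 'ROWS' [OPENING] [FORCE]. ROWS is JSON, a list of rows, each an object with "slide": the shift along the tool's x, y, z in cm, a list of three; "roll": the turn about the tool's x in degrees. A call has 1 to 5 rows; each row is the pose to reach, as a shift and turn from the pose measured when the call began, along the tool's axes at that moment; what a row does not reach only later rows make up. A row lasts 1/12 s, in which the tool goes at most 41.7 mm and 7.16 degrees, less where a joint would pass 70% of its speed; a pose out of reach is approached as far as the arm can. A call with a gripper value outside its range is refused whole. OPENING is the closure, from 0 (fully open) to 1 (shut), set as the call begins (- or left out, the last holds). The fingers move at their own pace and stop on an object; FORCE is the grip in N (left out, the last holds). Time passes only in rows, so rows that repeat a pose let the fingers close. It gives the time, the measured TCP pose, the force and the opening at its end, in the units of the state.
- r.read_state(): the state, without advancing time (a new reading comes with each control period).
- r.camera(name): name is "scene" or "top" or "wrist"; returns the picture (480x640x3 uint8, red, green, blue); there is no depth.
- r.camera_info(name): a dict with "intrinsics" (3x3 intrinsics, pixels), "k1" (the pictures are not rectified: a ray, as slopes to the right and down, at radius r is drawn at 1 + k1 r^2 times it, then the intrinsics apply), "R" (3x3) and "t" (3): a world point X has camera coordinates R X + t; the wrist camera has in their place "hand_eye" (4x4, takes a point from camera to tool coordinates, whose origin is the TCP and whose axes are the tool frame's). Camera axes: x right, y down, z forward; pixel columns grow to the right and rows downward; lengths in m; the calibration is good to about 2 mm. A picture is of the moment at which its call begins: read the wrist's pose just before it. camera_info takes no time and is no camera call.
- r.close_job(): hands the job in, once; it reports no verdict.
The state is a dict: "time": time; "joint_positions": joint angles; "joint_vel": joint speeds; "joint_torque": joint torques, N m; "ee_pos": TCP position; "eef_rot": TCP orientation; "ft_force": force on the tool from outside, world axes, zero at the start; "torque": the same for the moment, N m; "width": finger opening in m.
Only numpy, scipy, OpenCV 4.12 (cv2) and the standard library are available. Lean on these libraries where they do the work, as an engineer would, in place of code of your own. Each camera call takes 0.05 s, during which the arm holds its last target.

## Working session

There is one attempt and no reset: what is moved stays moved. The work goes in short steps, Python scripts to look and compute and a shell command to move; the robot and the scene stay as the last step left them, time stands still between calls to the robot, and variables do not carry over. Pictures are saved under pics/ and viewed, and the job is handed in when it is done.

```bash
mkdir -p pics; ls
python3 - <<'E'
from bench import r
import cv2
s=r.read_state(); print({k:s[k] for k in('time','ee_pos','eef_rot','width')})
for n in('scene','top'):
    cv2.imwrite(f'pics/{n}0.png',r.camera(n)[:,:,::-1]); 
    i=r.camera_info(n); print(n,i)
print(r.camera_info('wrist'))
E
```

```text
pics
{'time': 0.0, 'ee_pos': array([0.27495605, 0.5608377 , 0.20117691]), 'eef_rot': array([ 0.1592922 ,  0.68890895, -0.1602191 ,  0.68873818]), 'width': 0.08700720642786255}
scene {'intrinsics': array([[591.18454561,   0.        , 325.2708572 ],
       [  0.        , 591.18454561, 236.21706695],
       [  0.        ,   0.        ,   1.        ]]), 'k1': -0.006924294152253822, 'R': array([[ 0.59367828, -0.80463477,  0.01043966],
       [-0.36060768, -0.27761774, -0.89044399],
       [ 0.71938043,  0.52487263, -0.4549731 ]]), 't': array([-0.28580794,  0.27703147,  0.57389761])}
top {'intrinsics': array([[597.7181012 ,   0.        , 321.67018207],
       [  0.        , 597.7181012 , 242.70135978],
       [  0.        ,   0.        ,   1.        ]]), 'k1': -0.03882294825925207, 'R': array([[-0.02029051, -0.99964252, -0.01741063],
       [-0.99841508,  0.02117378, -0.05214411],
       [ 0.05249411,  0.01632501, -0.99848779]]), 't': array([0.09311493, 0.59436134, 0.94732018])}
{'intrinsics': array([[359.35316203,   0.        , 322.07869913],
       [  0.        , 359.35316203, 236.79775516],
       [  0.        ,   0.        ,   1.        ]]), 'k1': -0.019556914947320446, 'hand_eye': array([[ 2.30104073e-04, -2.48174404e-01,  9.68715341e-01,
        -1.83114337e-01],
       [ 9.99999664e-01, -7.04874430e-04, -4.18116417e-04,
         4.42698596e-04],
       [ 7.86588467e-04,  9.68715112e-01,  2.48174158e-01,
        -6.88759626e-02],
       [ 0.00000000e+00,  0.00000000e+00,  0.00000000e+00,
         1.00000000e+00]])}
```

View pics/scene0.png

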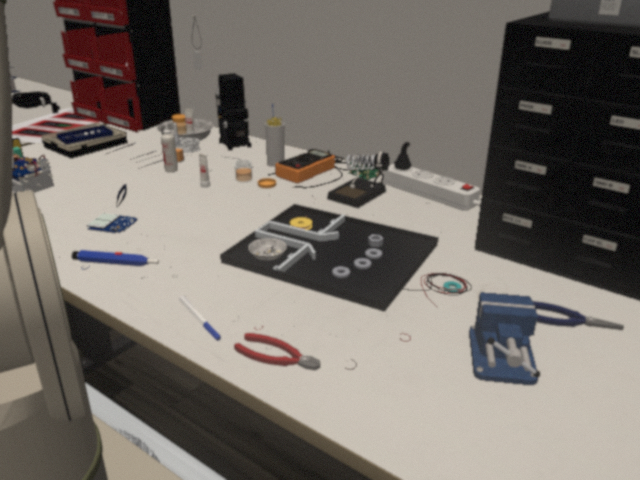

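View pics/top0.png

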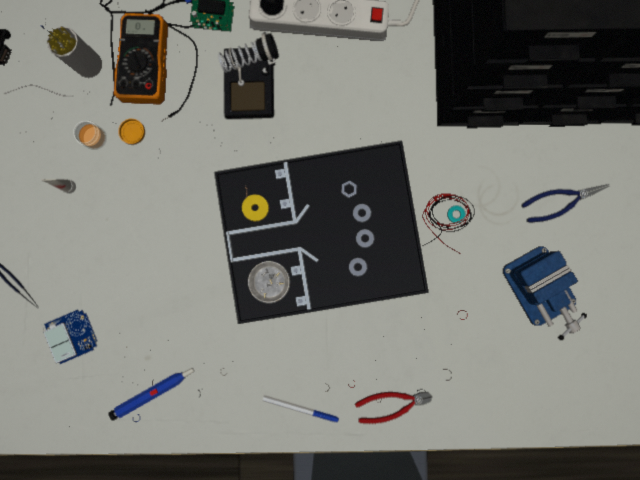

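The top picture shows the tray with its slot pointing left (world +y). The washers are at about (362,212), (365,238) and (358,267), and the nut at (349,188). The turquoise look-alike ring is at (457,214), off the tray. The dish is at (268,282) and the spool at (255,207). I'll check the choice in an enlarged crop.

Run:
```python
import cv2
im=cv2.imread('pics/top0.png')
c=im[130:330,205:435]; cv2.imwrite('pics/crop0.png',cv2.resize(c,None,fx=3,fy=3,interpolation=cv2.INTER_CUBIC))
```

```text
(no output)
```

View pics/crop0.png

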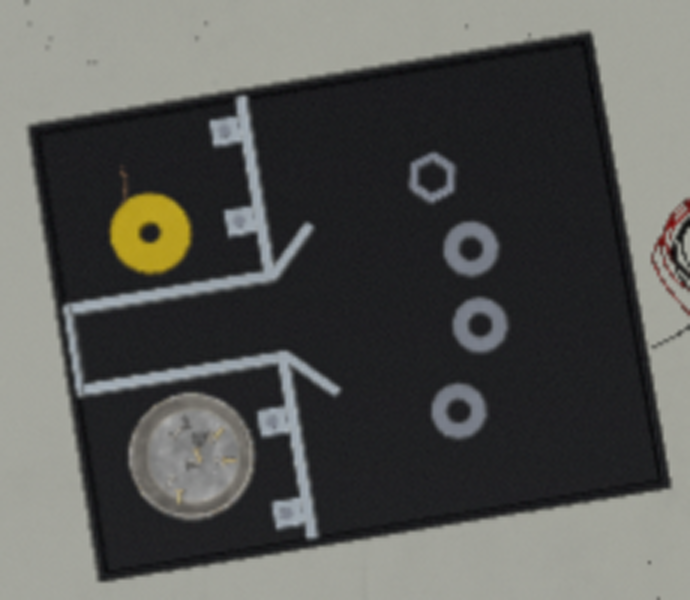

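The crop confirms three plain steel round rings with the nut (hexagonal outline) above them. Next I fit the tray pose from its corners and work out the washer positions.

```bash
cat > h.py <<'E'
import numpy as np, cv2, json, os
from scipy.optimize import least_squares
from bench import r
def ray(px,name='top'):
    i=r.camera_info(name);K=i['intrinsics'];k1=i['k1']
    d=np.array([(px[0]-K[0,2])/K[0,0],(px[1]-K[1,2])/K[1,1]]);u=d.copy()
    for _ in range(20):u=d/(1+k1*u@u)
    c=np.array([u[0],u[1],1.])
    if name=='wrist': return c
    return -i['R'].T@i['t'], i['R'].T@c
def pt(px,z,name='top'):
    o,d=ray(px,name); return o+d*(z-o[2])/d[2]
def proj(X,name='top'):
    i=r.camera_info(name);c=i['R']@np.asarray(X)+i['t'];u=c[:2]/c[2];u=u*(1+i['k1']*u@u)
    K=i['intrinsics'];return np.array([K[0,0]*u[0]+K[0,2],K[1,1]*u[1]+K[1,2]])
def tr(): return np.load('tray.npy')  # x,y,yaw
def t2w(p):
    x,y,a=tr();c,s=np.cos(a),np.sin(a);return np.array([x+c*p[0]-s*p[1],y+s*p[0]+c*p[1]])
def w2t(p):
    x,y,a=tr();c,s=np.cos(a),np.sin(a);d=np.array(p[:2])-[x,y];return np.array([c*d[0]+s*d[1],-s*d[0]+c*d[1]])
E
python3 - <<'E'
from h import *
C=lambda u,v:(205+u/3-.33,130+v/3-.33)
P=[((30,127),(.116,-.125),.018),((590,34),(-.194,-.125),.018),((668,487),(-.194,.125),.018),((102,579),(.116,.125),.018),
((310,226),(-.026,-.044),.022),((338,391),(-.026,.044),.022),((66,305),(.114,-.025),.022),((80,393),(.114,.025),.022)]
W=np.array([pt(C(*p[0]),p[2])[:2] for p in P]);T=np.array([p[1] for p in P])
def f(v):
    c,s=np.cos(v[2]),np.sin(v[2]);return (W-(T@np.array([[c,s],[-s,c]])+v[:2])).ravel()
q=least_squares(f,[.6,.1,1.5]);print(q.x,(q.fun.reshape(-1,2)*1e3).round(1))
np.save('tray.npy',q.x)
for n,c,z in[('nut',(433,177),.021),('A',(471,249),.014),('B',(480,325),.014),('C',(459,411),.014),('spool',(150,233),.018)]:
    w=pt(C(*c),z);print(n,w.round(4),(w2t(w)*1e3).round(1))
s=r.read_state()
from scipy.spatial.transform import Rotation as R
print(R.from_quat(s['eef_rot']).as_matrix().round(3))
E
```

```text
[0.60914717 0.11997231 1.71288567] [[-1.5  0. ]
 [-1.8  2.5]
 [ 0.6  3.1]
 [ 1.5 -0.6]
 [ 0.7  1. ]
 [-1.   0.2]
 [-0.3 -3.1]
 [ 1.8 -3. ]]
nut [0.6821 0.0349 0.021 ] [-94.6 -60.2]
A [0.6436 0.0151 0.014 ] [-108.7  -19.2]
B [0.6024 0.0112 0.014 ] [-106.7   22.1]
C [0.5564 0.0236 0.014 ] [-87.9  65.9]
spool [0.6557 0.188  0.018 ] [ 60.8 -55.7]
[[-0.001  0.44   0.898]
 [-0.001  0.898 -0.44 ]
 [-1.    -0.001  0.   ]]
```

```bash
cat >> h.py <<'E'
from scipy.spatial.transform import Rotation as R
def go(tray_xy,z,ang):
    """needed slide (cm, tool axes) and roll(deg) to TCP at tray_xy (m), height z, tool y at angle ang(deg) from tray x"""
    s=r.read_state();M=R.from_quat(s['eef_rot']).as_matrix()
    w=np.r_[t2w(tray_xy),z]; d=M.T@(w-s['ee_pos'])
    cur=np.degrees(np.arctan2(M[1,1],M[0,1])); want=np.degrees(tr()[2])+ang
    roll=-((want-cur+180)%360-180)
    print('t',round(s['time'],2),'now tray mm',(w2t(s['ee_pos'])*1e3).round(1),'z',(s['ee_pos'][2]*1e3).round(1),'ang',round(cur-np.degrees(tr()[2]),1),'F',np.round(s['ft_force'],1),'w',round(s['width'],4))
    print('  slide cm',(d*100).round(2),'roll',round(roll,1))
E
python3 - <<'E'
from h import *
C=lambda u,v:(205+u/3-.33,130+v/3-.33)
for c in[(243,97),(270,272),(285,355),(312,537),(75,348)]: print((w2t(pt(C(*c),.022))*1e3).round(1))
a=-44; k=.042
go((-.088-k*np.cos(np.radians(a)),.066-k*np.sin(np.radians(a))),.08,a)
E
```

```text
[  -0.7 -119.7]
[ -0.  -23.9]
[-0.8 21.4]
[  0.5 119.3]
[109.7  -0.6]
t 0.1 now tray mm [483.7 268.4] z 201.2 ang -34.3 F [ 0.5 -0.2  0.5] w 0.0875
  slide cm [ 12.18 -39.99  48.2 ] roll 9.7
```

```bash
python3 -m jog '[{"slide":[0,-2.5,3.0],"roll":5},{"slide":[0,-5,6],"roll":9.7},{"slide":[0,-7.5,9],"roll":9.7},{"slide":[0,-10,12],"roll":9.7},{"slide":[0,-12.5,15],"roll":9.7}]' 1 20
python3 - <<'E'
from h import *
a=-44; k=.042
go((-.088-k*np.cos(np.radians(a)),.066-k*np.sin(np.radians(a))),.08,a)
E
```

```text
time: 0.52
ee_pos: [0.3549, 0.3806, 0.2011]
eef_rot: [0.217, 0.673, -0.218, 0.673]
ft_force: [1.6, -0.3, -0.2]
width: 0.0616
t 0.52 now tray mm [294.  214.7] z 201.1 ang -44.0 F [ 1.6 -0.3 -0.2] w 0.0616
  slide cm [ 12.15 -21.36  37.22] roll 0.0
```

```bash
python3 -m jog '[{"slide":[0,-2.1,3.5]},{"slide":[0,-4.2,7]},{"slide":[0,-6.3,10.5]},{"slide":[0,-8.4,14]},{"slide":[0,-10.5,17.5]}]'
python3 -m jog '[{"slide":[0,-2,3.5]},{"slide":[0,-4,7]},{"slide":[2,-6,10.5]},{"slide":[4,-8,14]},{"slide":[6,-9,16]}]'
python3 - <<'E'
from h import *
a=-44; k=.042
go((-.088-k*np.cos(np.radians(a)),.066-k*np.sin(np.radians(a))),.06,a)
cv2.imwrite('pics/w1.png',r.camera('wrist')[:,:,::-1])
E
```

```text
t 0.52 now tray mm [294.  214.7] z 201.1 ang -44.0 F [ 1.6 -0.3 -0.2] w 0.0616
  slide cm [ 14.15 -21.36  37.22] roll 0.0invalid input at $[0]: expected keys slide, roll
invalid input at $[0]: expected keys slide, roll
```

View pics/w1.png

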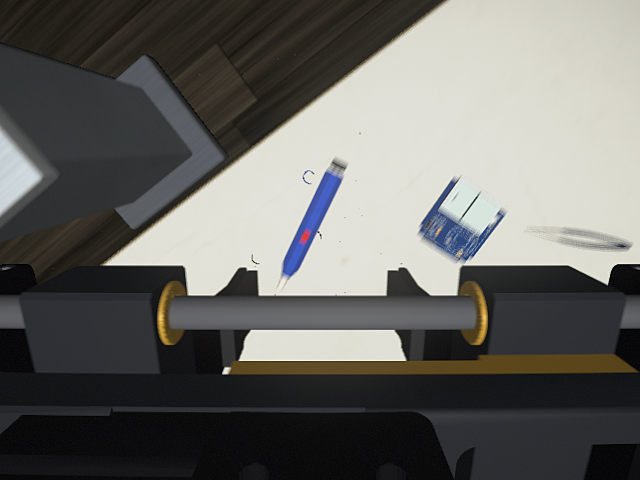

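The rows need both keys, so nothing moved. The picture only shows the fingers (around (240,290) and (405,290)) still closing over the desk.

```bash
python3 -m jog '[{"slide":[0,-2.1,3.5],"roll":0},{"slide":[0,-4.2,7],"roll":0},{"slide":[0,-6.3,10.5],"roll":0},{"slide":[0,-8.4,14],"roll":0},{"slide":[0,-10.5,17.5],"roll":0}]'
python3 -m jog '[{"slide":[0,-2,3.5],"roll":0},{"slide":[0,-4,7],"roll":0},{"slide":[2,-6,10.5],"roll":0},{"slide":[4,-8,14],"roll":0},{"slide":[6,-9,16],"roll":0}]'
python3 - <<'E'
from h import *
a=-44; k=.042
go((-.088-k*np.cos(np.radians(a)),.066-k*np.sin(np.radians(a))),.06,a)
cv2.imwrite('pics/w2.png',r.camera('wrist')[:,:,::-1])
E
```

```text
time: 0.98
ee_pos: [0.4364, 0.1889, 0.2021]
eef_rot: [0.219, 0.671, -0.222, 0.673]
ft_force: [1.6, -0.2, 0.3]
width: 0.0245
time: 1.4
ee_pos: [0.5133, 0.0181, 0.1431]
eef_rot: [0.22, 0.67, -0.222, 0.673]
ft_force: [0.5, 0.2, -0.5]
width: 0.0009
t 1.4 now tray mm [-87.3 109.3] z 143.1 ang -44.6 F [ 0.5  0.2 -0.5] w 0.0009
  slide cm [ 8.33 -1.2   3.14] roll -0.6
```

View pics/w2.png

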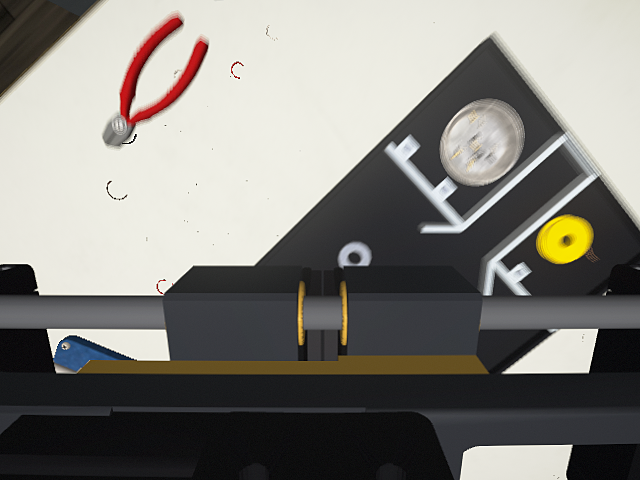

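The fingers are shut at about (322,320). Washer C is visible at (354,257), and the view agrees with my tray fit. I'll descend behind washer C.

```bash
python3 -m jog '[{"slide":[2.5,-0.6,1.6],"roll":0},{"slide":[5,-1.2,3.1],"roll":0},{"slide":[7.5,-1.2,3.1],"roll":0},{"slide":[9.3,-1.2,3.1],"roll":0},{"slide":[9.3,-1.2,3.1],"roll":0}]'
python3 - <<'E'
from h import *
a=-44; k=.042
go((-.088-k*np.cos(np.radians(a)),.066-k*np.sin(np.radians(a))),.0115,a)
cv2.imwrite('pics/w3.png',r.camera('wrist')[:,:,::-1])
cv2.imwrite('pics/s3.png',cv2.resize(r.camera('scene')[190:320,200:460,::-1],None,fx=3,fy=3))
E
```

```text
time: 1.87
ee_pos: [0.5269, -0.0162, 0.0417]
eef_rot: [0.219, 0.673, -0.227, 0.669]
ft_force: [-0.6, -0.5, -0.7]
width: 0.0004
t 1.87 now tray mm [-123.2  100.7] z 41.7 ang -44.8 F [-0.6 -0.5 -0.7] w 0.0004
  slide cm [3.01 0.78 0.04] roll -0.8
```

View pics/s3.png

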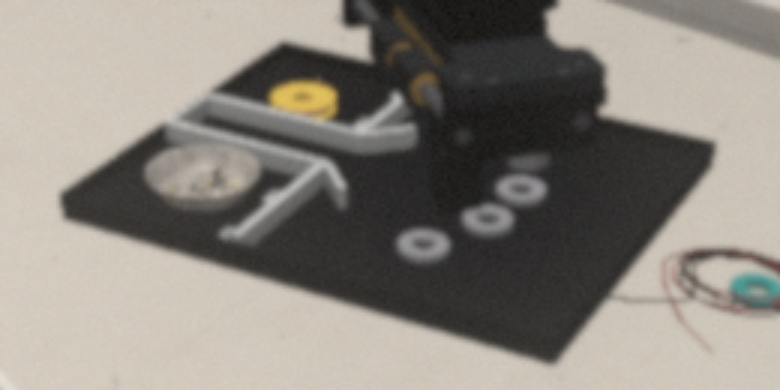

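View pics/w3.png

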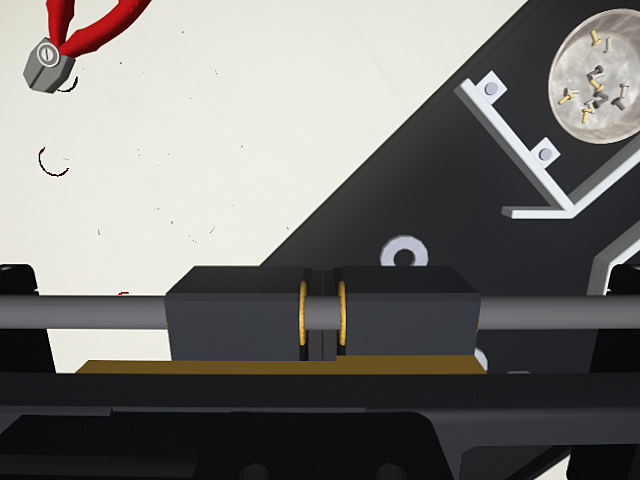

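Run:
```python
from h import *
s=r.read_state();p=s['ee_pos']
for n in('scene','top'):
    print(n,proj(p,n).round(1),'crop',((proj(p,'scene')-[200,190])*3).round(0))
for c in [(-.088,.066),(-.107,.022)]:
    w=np.r_[t2w(c),.014]; q=proj(w,'scene');print(((q-[200,190])*3).round(0))
    M=R.from_quat(s['eef_rot']).as_matrix(); tl=M.T@(w-p); H=r.camera_info('wrist')['hand_eye']; cc=np.linalg.inv(H)@np.r_[tl,1]; K=r.camera_info('wrist')['intrinsics'];print('wrist',(K@(cc[:3]/cc[2])).round(0), tl.round(3))
im=r.camera('top')[:,:,::-1];cv2.imwrite('pics/t4.png',cv2.resize(im[100:350,200:450],None,fx=2.4,fy=2.4))
```

```text
scene [351.9 268.2] crop [456. 234.]
top [384.3 283.2] crop [456. 234.]
[422. 243.]
wrist [399. 255.   1.] [ 0.031  0.048 -0.002]
[487. 217.]
wrist [422. 321.   1.] [0.031 0.065 0.043]
```

View pics/t4.png

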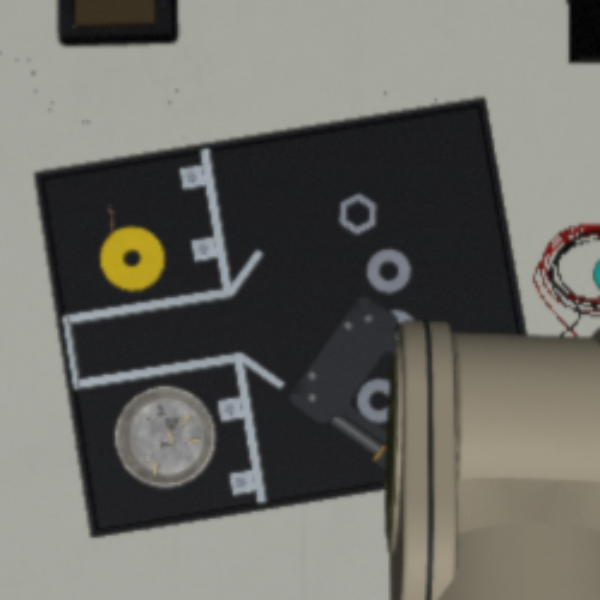

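Projections agree: the TCP maps to scene crop (456,234) and washer C to wrist (399,255), where I see it at about (404,250). I'll lower the fingers to 3 mm above the floor.

```bash
python3 -m jog '[{"slide":[1.5,0.3,0],"roll":0},{"slide":[2.5,0.3,0],"roll":-0.8},{"slide":[3.0,0.3,0],"roll":-0.8},{"slide":[3.05,0.3,0],"roll":-0.8}]'
python3 - <<'E'
from h import *
go((-.088,.066),.0115,-44)
a=np.radians(-44)
go((-.033-.030*np.cos(a),.003-.030*np.sin(a)),.0115,-44)
E
```

```text
time: 2.35
ee_pos: [0.5315, -0.0134, 0.0154]
eef_rot: [0.215, 0.673, -0.221, 0.673]
ft_force: [0.1, -0.0, 0.1]
width: 0.0007
t 2.35 now tray mm [-121.1   95.8] z 15.4 ang -44.0 F [ 0.1 -0.   0.1] w 0.0007
  slide cm [ 0.36  4.45 -0.16] roll 0.0
t 2.35 now tray mm [-121.1   95.8] z 15.4 ang -44.0 F [ 0.1 -0.   0.1] w 0.0007
  slide cm [0.32 9.78 0.56] roll 0.0
```

```bash
python3 -m jog '[{"slide":[0.35,0,-0.15],"roll":0},{"slide":[0.4,0,-0.15],"roll":0},{"slide":[0.4,1.2,-0.15],"roll":0},{"slide":[0.4,2.4,-0.15],"roll":0},{"slide":[0.4,3.6,-0.15],"roll":0}]'
python3 - <<'E'
from h import *
go((-.046,.026),.0115,-44)
cv2.imwrite('pics/w5.png',r.camera('wrist')[:,:,::-1])
E
```

```text
time: 2.77
ee_pos: [0.5526, 0.0183, 0.0116]
eef_rot: [0.215, 0.673, -0.22, 0.673]
ft_force: [0.1, -0.1, 0.2]
width: 0.0003
t 2.77 now tray mm [-92.7  70.4] z 11.6 ang -44.0 F [ 0.1 -0.1  0.2] w 0.0003
  slide cm [-0.04  6.44 -0.04] roll 0.0
```

View pics/w5.png

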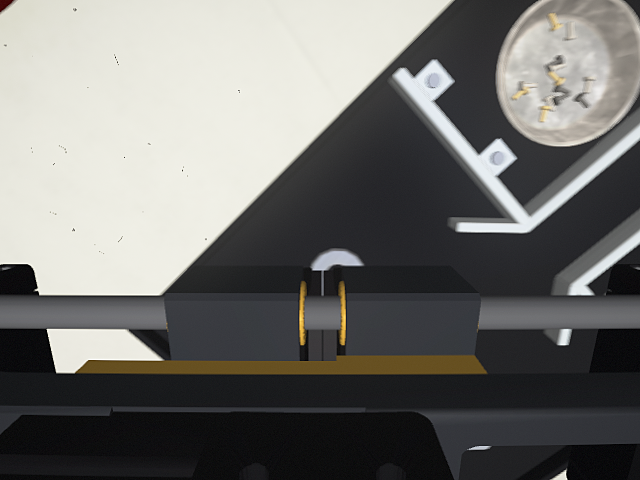

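```bash
cat >> h.py <<'E'
def wpt(px,z):
    s=r.read_state();M=R.from_quat(s['eef_rot']).as_matrix();H=r.camera_info('wrist')['hand_eye']
    c=ray(px,'wrist');o=s['ee_pos']+M@H[:3,3];d=M@H[:3,:3]@c
    X=o+d*(z-o[2])/d[2];return X,M.T@(X-s['ee_pos'])
E
python3 - <<'E'
from h import *
for p in[(337,248),(311,266),(362,266)]:
    X,t=wpt(p,.014);print((w2t(X)*1e3).round(1),(t*1e3).round(1))
im=r.camera('scene')[:,:,::-1];cv2.imwrite('pics/s5.png',cv2.resize(im[200:310,260:400],None,fx=5,fy=5,interpolation=cv2.INTER_CUBIC))
print((proj(r.read_state()['ee_pos'],'scene')-[260,200])*5)
E
```

```text
[-72.9  75.3] [ -2.6   7.9 -16.6]
[-89.7  77.6] [-2.5 -5.7 -6.7]
[-70.1  59. ] [-2.6 21.3 -6.7]
[407.16335655 368.81810528]
```

View pics/s5.png

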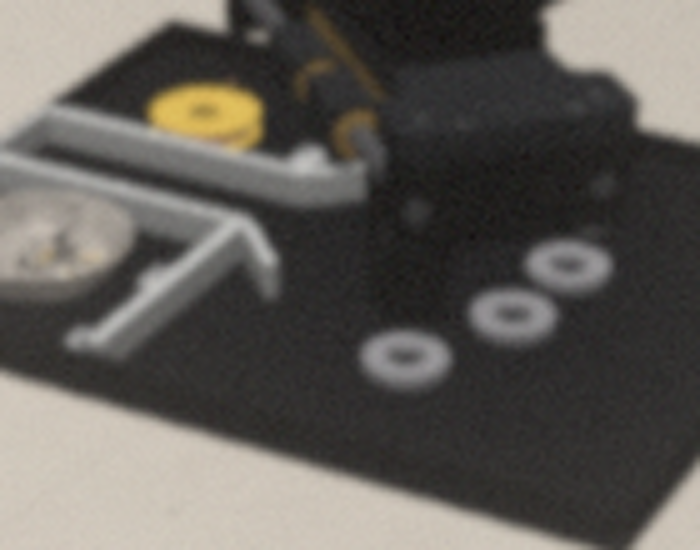

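Run:
```python
from h import *
im=r.camera('scene')[:,:,::-1];g=np.clip(255*(im[215:300,290:390]/255.)**0.4,0,255).astype(np.uint8);g=cv2.resize(g,None,fx=7,fy=7,interpolation=cv2.INTER_CUBIC)
p=r.read_state()['ee_pos'];
for z in(0,.01,.02,.03):
    q=(proj(p+[0,0,z],'scene')-[290,215])*7;cv2.circle(g,tuple(int(v) for v in q),3,(0,0,255),-1)
cv2.imwrite('pics/s6.png',g)
im=r.camera('wrist')[:,:,::-1];g=np.clip(255*(im[180:400,200:440]/255.)**0.4,0,255).astype(np.uint8);cv2.imwrite('pics/w6.png',cv2.resize(g,None,fx=2.5,fy=2.5))
```

```text
(no output)
```

View pics/s6.png

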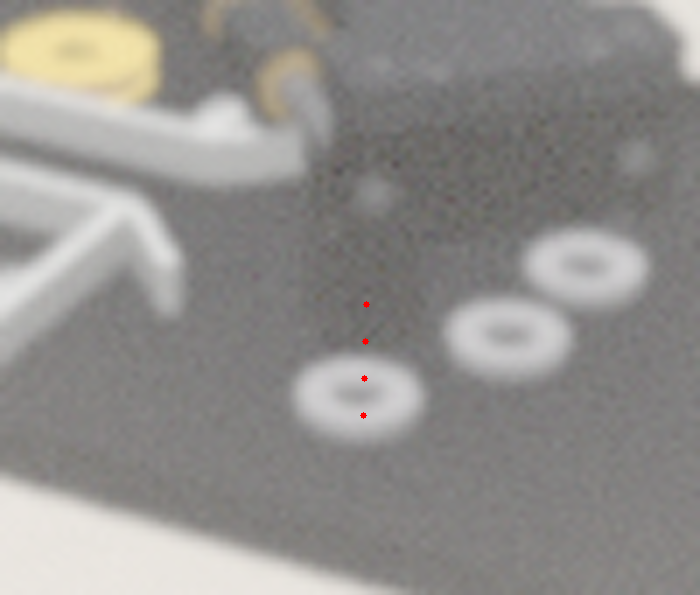

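View pics/w6.png

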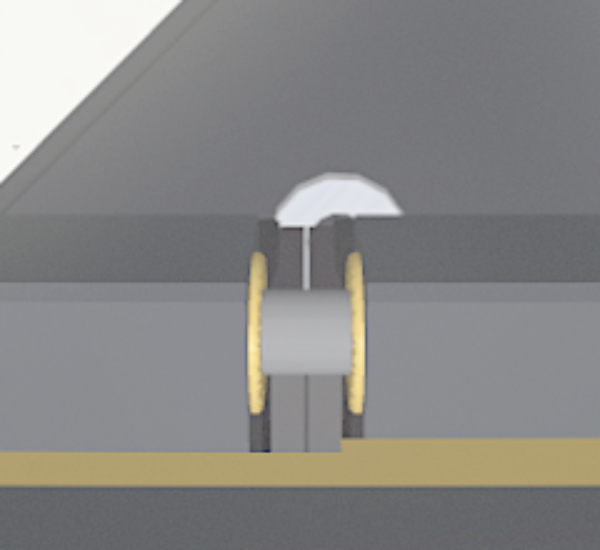

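The washer has not moved. In the enhanced scene crop the fingers end around (375,340), above where the reported TCP would put them, with no occlusion of the washer at (358,395). So the tips seem higher than reported. I'll back off behind the washer and probe the floor gently by force.

```bash
python3 -m jog '[{"slide":[0,-2,0],"roll":0},{"slide":[0,-4,0],"roll":0},{"slide":[0,-4,0],"roll":0}]'
python3 -m jog '[{"slide":[0.2,0,0],"roll":0},{"slide":[0.35,0,0],"roll":0},{"slide":[0.35,0,0],"roll":0}]'
python3 - <<'E'
from h import *
im=r.camera('scene')[:,:,::-1];g=np.clip(255*(im[215:315,310:410]/255.)**0.4,0,255).astype(np.uint8);g=cv2.resize(g,None,fx=6,fy=6,interpolation=cv2.INTER_CUBIC)
p=r.read_state()['ee_pos'];
for z in(0,.01,.02,.03):
    q=(proj(p+[0,0,z],'scene')-[310,215])*6;cv2.circle(g,tuple(int(v) for v in q),3,(0,0,255),-1)
cv2.imwrite('pics/s7.png',g)
E
```

```text
time: 3.22
ee_pos: [0.5258, -0.0196, 0.0112]
eef_rot: [0.215, 0.673, -0.222, 0.672]
ft_force: [-0.6, -0.9, -0.2]
width: 0.0004
time: 3.47
ee_pos: [0.5258, -0.0193, 0.0073]
eef_rot: [0.215, 0.673, -0.222, 0.672]
ft_force: [0.3, -0.0, -0.2]
width: 0.0004
```

View pics/s7.png

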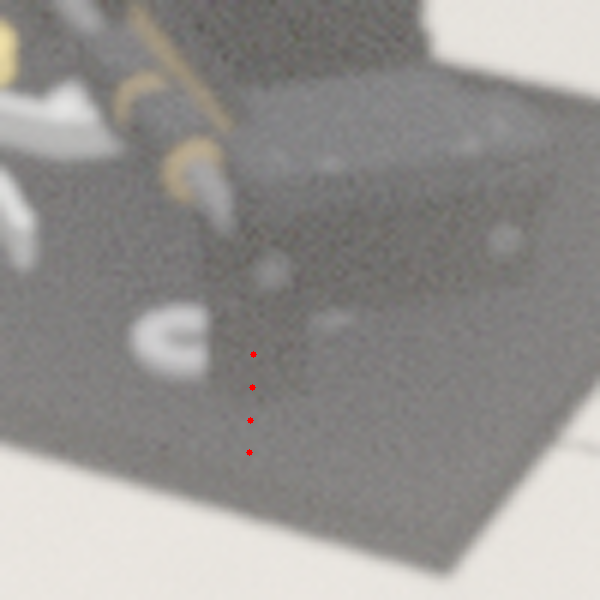

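The finger now occludes part of the washer, and its lower end is at about row 395. That puts the true tips roughly 17 mm above the reported TCP. I'll descend in steps and watch the force.

```bash
python3 -m jog '[{"slide":[0.3,0,0],"roll":0},{"slide":[0.6,0,0],"roll":0},{"slide":[0.8,0,0],"roll":0},{"slide":[0.8,0,0],"roll":0}]'
python3 -m jog '[{"slide":[0.3,0,0],"roll":0},{"slide":[0.3,0,0],"roll":0}]'
python3 -m jog '[{"slide":[0.3,0,0],"roll":0},{"slide":[0.3,0,0],"roll":0}]'
```

```text
time: 3.85
ee_pos: [0.5255, -0.019, -0.0012]
eef_rot: [0.214, 0.673, -0.222, 0.672]
ft_force: [0.3, -0.3, 0.1]
width: 0.0005
time: 4.02
ee_pos: [0.5251, -0.019, -0.0048]
eef_rot: [0.214, 0.674, -0.222, 0.671]
ft_force: [-0.2, 0.3, -0.1]
width: 0.0007
time: 4.18
ee_pos: [0.5248, -0.019, -0.0084]
eef_rot: [0.214, 0.674, -0.222, 0.671]
ft_force: [-0.6, -0.0, -1.2]
width: 0.0008
```

```bash
python3 -m jog '[{"slide":[0.1,0,0],"roll":0},{"slide":[0.1,0,0],"roll":0}]'
python3 - <<'E'
from h import *
im=r.camera('scene')[:,:,::-1];g=np.clip(255*(im[215:315,310:410]/255.)**0.4,0,255).astype(np.uint8);g=cv2.resize(g,None,fx=6,fy=6,interpolation=cv2.INTER_CUBIC)
p=r.read_state()['ee_pos'];
for z in(0,.01,.02,.03):
    q=(proj(p+[0,0,z],'scene')-[310,215])*6;cv2.circle(g,tuple(int(v) for v in q),3,(0,0,255),-1)
cv2.imwrite('pics/s8.png',g)
E
```

```text
time: 4.35
ee_pos: [0.5246, -0.019, -0.0096]
eef_rot: [0.214, 0.674, -0.223, 0.671]
ft_force: [0.9, 0.5, -0.4]
width: 0.0004
```

View pics/s8.png

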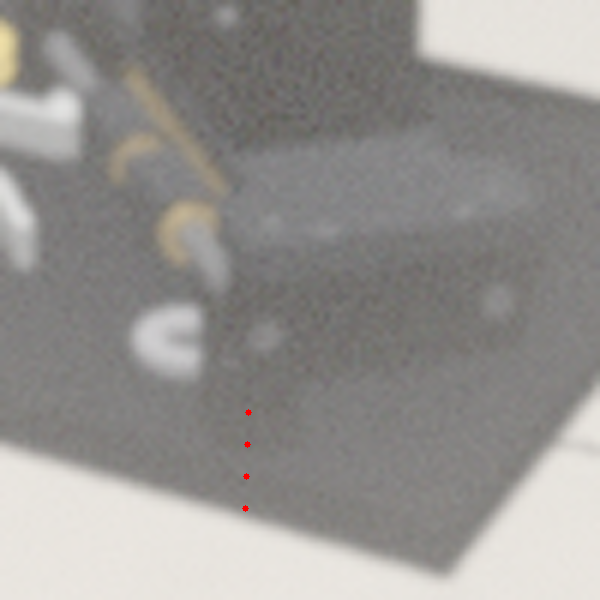

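```bash
python3 -m jog '[{"slide":[0.1,0,0],"roll":0},{"slide":[0.1,0,0],"roll":0}]'
python3 -m jog '[{"slide":[0.1,0,0],"roll":0},{"slide":[0.1,0,0],"roll":0}]'
```

```text
time: 4.57
ee_pos: [0.5246, -0.019, -0.0105]
eef_rot: [0.214, 0.674, -0.222, 0.671]
ft_force: [0.1, -0.4, 0.9]
width: 0.0002
time: 4.73
ee_pos: [0.5246, -0.0191, -0.0117]
eef_rot: [0.214, 0.674, -0.223, 0.671]
ft_force: [0.1, -0.9, -0.5]
width: 0.0005
```

```bash
python3 -m jog '[{"slide":[0.1,0,0],"roll":0},{"slide":[0.1,0,0],"roll":0}]'
python3 -m jog '[{"slide":[0.1,0,0],"roll":0},{"slide":[0.1,0,0],"roll":0}]'
python3 -m jog '[{"slide":[0.1,0,0],"roll":0},{"slide":[0.1,0,0],"roll":0}]'
```

```text
time: 4.9
ee_pos: [0.5247, -0.0191, -0.0121]
eef_rot: [0.214, 0.674, -0.222, 0.671]
ft_force: [-3.2, 0.4, 9.5]
width: 0.0005
time: 5.07
ee_pos: [0.5247, -0.019, -0.0122]
eef_rot: [0.214, 0.674, -0.222, 0.671]
ft_force: [-6.6, -0.5, 15.6]
width: 0.0004
time: 5.23
ee_pos: [0.5247, -0.0191, -0.0122]
eef_rot: [0.215, 0.674, -0.222, 0.671]
ft_force: [-6.6, 0.4, 16.3]
width: 0.0003
```

Floor contact comes at reported z = -12.2, so the true tips sit 20 mm above the reported TCP. I'll work at about z = -9.5.

```bash
python3 -m jog '[{"slide":[-0.27,0,0],"roll":0},{"slide":[-0.27,0,0],"roll":0},{"slide":[-0.27,0,0],"roll":0}]'
python3 - <<'E'
from h import *
go((-.088,.066),-.0095,-44)
go((-.046,.026),-.0095,-44)
E
```

```text
time: 5.48
ee_pos: [0.5249, -0.019, -0.0094]
eef_rot: [0.215, 0.674, -0.222, 0.671]
ft_force: [0.2, 0.0, -0.3]
width: 0.0006
t 5.48 now tray mm [-125.7  103.1] z -9.4 ang -44.1 F [ 0.2  0.  -0.3] w 0.0006
  slide cm [-0.05  5.28  0.04] roll -0.1
t 5.48 now tray mm [-125.7  103.1] z -9.4 ang -44.1 F [ 0.2  0.  -0.3] w 0.0006
  slide cm [-0.11 11.08 -0.02] roll -0.1
```

```bash
python3 -m jog '[{"slide":[-0.02,1.4,0.0],"roll":0},{"slide":[-0.04,2.6,0],"roll":0},{"slide":[-0.05,3.7,0],"roll":0},{"slide":[-0.06,4.8,0],"roll":0},{"slide":[-0.07,5.9,0],"roll":0}]'
python3 - <<'E'
from h import *
go((-.046,.026),-.0095,-44)
im=r.camera('top')[:,:,::-1];cv2.imwrite('pics/t9.png',cv2.resize(im[130:330,205:435],None,fx=3,fy=3))
cv2.imwrite('pics/w9.png',r.camera('wrist')[:,:,::-1])
E
```

```text
time: 5.9
ee_pos: [0.5603, 0.0302, -0.0095]
eef_rot: [0.214, 0.674, -0.222, 0.671]
ft_force: [0.3, -0.3, 0.3]
width: 0.0008
t 5.9 now tray mm [-81.9  61.1] z -9.5 ang -44.1 F [ 0.3 -0.3  0.3] w 0.0008
  slide cm [-0.06  5.02  0.02] roll -0.1
```

View pics/t9.png

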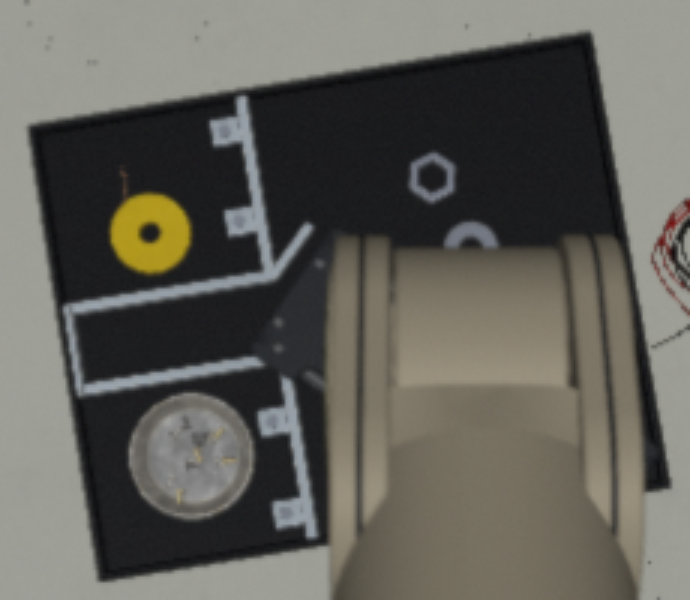

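View pics/w9.png

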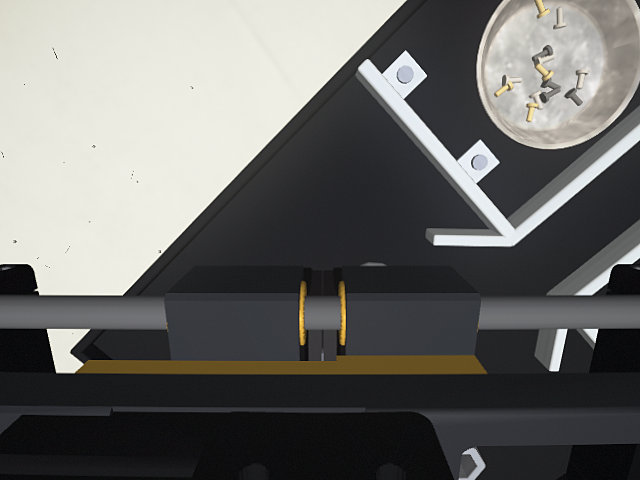

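Run:
```python
from h import *
for p in[(373,263)]:
    X,t=wpt(p,.014);print((w2t(X)*1e3).round(1),(t*1e3).round(1))
im=r.camera('scene')[:,:,::-1];g=np.clip(255*(im[215:300,290:390]/255.)**0.4,0,255).astype(np.uint8);g=cv2.resize(g,None,fx=7,fy=7,interpolation=cv2.INTER_CUBIC)
cv2.imwrite('pics/s9.png',g)
```

```text
[-52.9  54.9] [-23.8  23.9 -15.5]
```

View pics/s9.png

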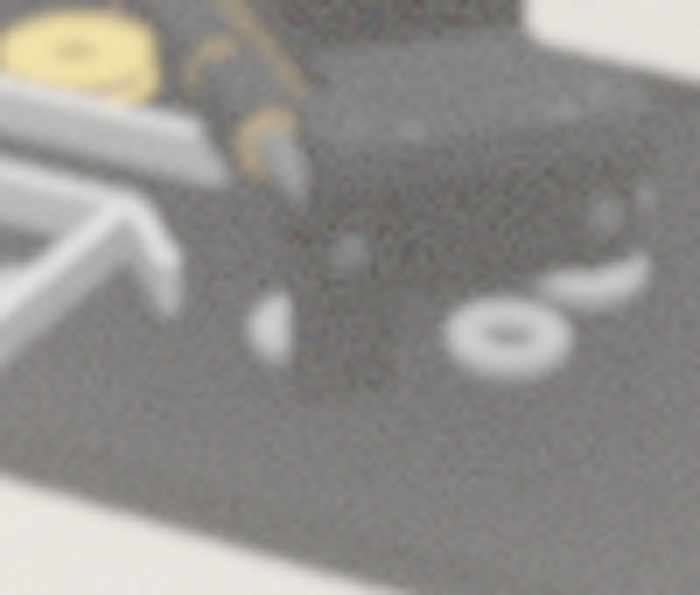

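The scene shows washer C ahead of the finger at about (270,328) and moving with it, now about 24 mm ahead of the TCP. I'll continue to the gate mouth.

```bash
python3 -m jog '[{"slide":[-0.02,1.2,0.0],"roll":0},{"slide":[-0.03,2.4,0],"roll":0},{"slide":[-0.05,3.6,0],"roll":0},{"slide":[-0.06,4.8,0],"roll":0},{"slide":[-0.07,5.4,0],"roll":0}]'
python3 -m jog '[{"slide":[0,0.3,0],"roll":0},{"slide":[0,0,0],"roll":0},{"slide":[0,-1,0],"roll":0},{"slide":[0,-2,0],"roll":0},{"slide":[-3,-3,0],"roll":0}]'
python3 - <<'E'
from h import *
go((-.025-.04,.004),.03,0)
cv2.imwrite('pics/w10.png',r.camera('wrist')[:,:,::-1])
im=r.camera('scene')[:,:,::-1];g=np.clip(255*(im[205:290,280:380]/255.)**0.4,0,255).astype(np.uint8);g=cv2.resize(g,None,fx=7,fy=7,interpolation=cv2.INTER_CUBIC)
cv2.imwrite('pics/s10.png',g)
E
```

```text
time: 6.47
ee_pos: [0.5927, 0.076, -0.0095]
eef_rot: [0.214, 0.674, -0.221, 0.671]
ft_force: [-0.8, -0.4, 0.3]
width: 0.0005
time: 6.88
ee_pos: [0.5705, 0.0495, 0.0163]
eef_rot: [0.212, 0.677, -0.223, 0.669]
ft_force: [-1.3, 0.0, -0.3]
width: 0.0001
t 6.88 now tray mm [-64.3  48.2] z 16.3 ang -44.0 F [-1.3  0.  -0.3] w 0.0001
  slide cm [-1.45  3.    3.22] roll -44.0
```

View pics/s10.png

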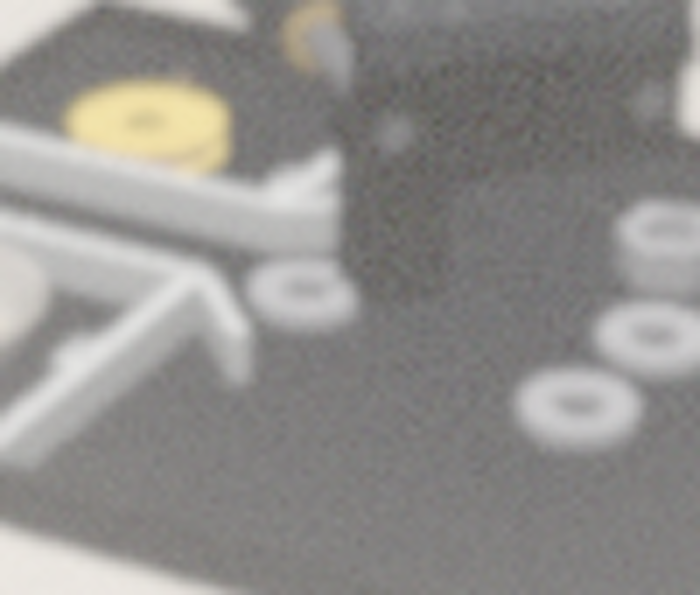

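View pics/w10.png

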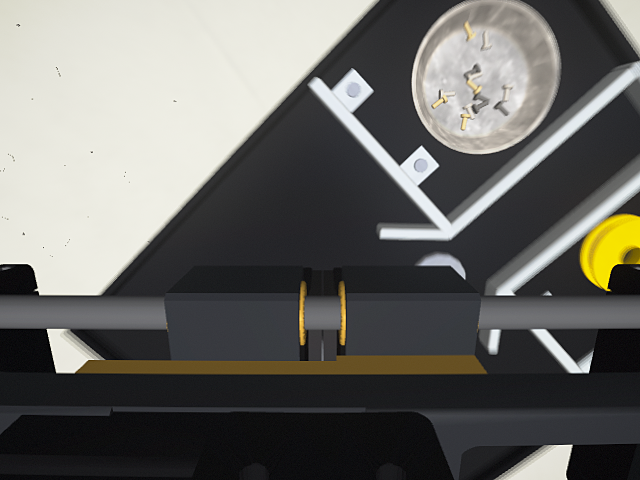

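Run:
```python
from h import *
for c in[(302,289),(657,333),(577,404),(670,230)]:
    print((w2t(pt((280+c[0]/7-.4,205+c[1]/7-.4),.014,'scene'))*1e3).round(1))
print(wpt((441,253),.014)[1], (w2t(wpt((441,253),.014)[0])*1e3).round(1))
```

```text
[-19.9   3.2]
[-108.8  -19.9]
[-106.6   22.7]
[-88.5 -73.5]
[ 0.00947903  0.06682385 -0.01015635] [-11.3   3.8]
```

Washer C is at tray (-20, 3), centred on the gate. I'll rotate the tool to face the gate and come down behind it.

```bash
python3 -m jog '[{"slide":[0,0.8,0.6],"roll":-7},{"slide":[0,1.6,1.2],"roll":-14},{"slide":[0,2.4,1.8],"roll":-21},{"slide":[0,3.2,2.3],"roll":-28},{"slide":[0,3.9,2.7],"roll":-35}]'
python3 -m jog '[{"slide":[0,0,0],"roll":-7},{"slide":[0,0,0],"roll":-9},{"slide":[0,0,0],"roll":-9}]'
python3 - <<'E'
from h import *
go((-.055,.002),-.0095,0)
E
```

```text
time: 7.4
ee_pos: [0.6206, 0.0624, 0.0238]
eef_rot: [0.002, 0.708, -0.008, 0.706]
ft_force: [0.3, 1.0, -1.2]
width: 0.0003
time: 7.65
ee_pos: [0.6199, 0.0606, 0.0237]
eef_rot: [-0.054, 0.707, 0.048, 0.704]
ft_force: [-0.2, -0.2, -0.8]
width: 0.0006
t 7.65 now tray mm [-60.4  -2.3] z 23.7 ang 0.1 F [-0.2 -0.2 -0.8] w 0.0006
  slide cm [ 3.32  0.56 -0.41] roll 0.1
```

```bash
python3 -m jog '[{"slide":[1,0.2,-0.2],"roll":0},{"slide":[2,0.3,-0.4],"roll":0},{"slide":[2.8,0.3,-0.4],"roll":0},{"slide":[3.3,0.3,-0.4],"roll":0},{"slide":[3.3,0.3,-0.4],"roll":0}]'
python3 - <<'E'
from h import *
print((R.from_quat(r.read_state()['eef_rot']).as_matrix()[:,0]).round(3))
go((-.006,.002),-.0095,0)
E
```

```text
time: 8.07
ee_pos: [0.6141, 0.0625, -0.0112]
eef_rot: [-0.054, 0.708, 0.047, 0.703]
ft_force: [-0.0, -0.9, 0.0]
width: 0.0006
[-0.007 -0.009 -1.   ]
t 8.07 now tray mm [-57.6   3.2] z -11.2 ang 0.1 F [-0.  -0.9  0. ] w 0.0006
  slide cm [-0.21  5.16  0.12] roll 0.1
```

```bash
python3 -m jog '[{"slide":[-0.17,1.2,0.1],"roll":0},{"slide":[-0.2,2.4,0.1],"roll":0},{"slide":[-0.2,3.4,0.1],"roll":0},{"slide":[-0.22,4.3,0.1],"roll":0},{"slide":[-0.22,4.9,0.1],"roll":0}]'
python3 - <<'E'
from h import *
go((-.000,.002),-.0095,0)
cv2.imwrite('pics/w11.png',r.camera('wrist')[:,:,::-1])
E
```

```text
time: 8.48
ee_pos: [0.608, 0.1137, -0.0091]
eef_rot: [-0.054, 0.708, 0.049, 0.703]
ft_force: [0.4, -0.2, 0.1]
width: 0.0004
t 8.48 now tray mm [-6.  2.] z -9.1 ang 0.2 F [ 0.4 -0.2  0.1] w 0.0004
  slide cm [0.04 0.6  0.01] roll 0.2
```

View pics/w11.png

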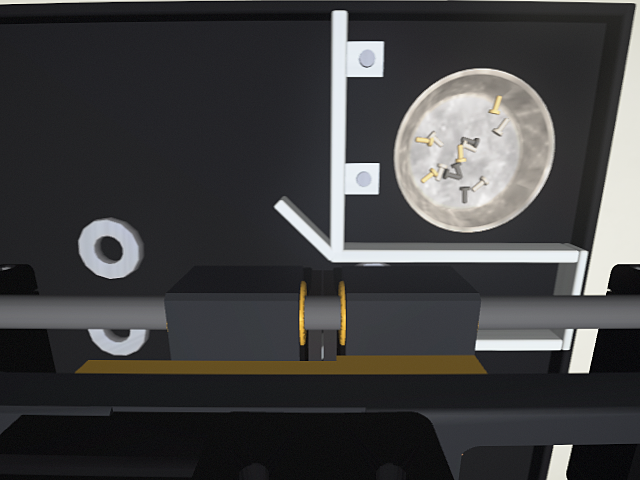

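The washer shows in the slot at (373,264). I'll push about 10 mm further and back off.

```bash
python3 -m jog '[{"slide":[0.02,0.5,0],"roll":0},{"slide":[0.02,0.9,0],"roll":0},{"slide":[0.02,1.1,0],"roll":0},{"slide":[0.02,1.1,0],"roll":0}]'
python3 -m jog '[{"slide":[0,-1.5,0],"roll":0},{"slide":[0,-3.5,0],"roll":0},{"slide":[-3,-6,0],"roll":0},{"slide":[-4,-9,0],"roll":0},{"slide":[-4,-12,0],"roll":0}]'
python3 - <<'E'
from h import *
a=np.radians(-14);k=.04
go((-.1067-k*np.cos(a),.0225-k*np.sin(a)),.02,-14)
im=r.camera('scene')[:,:,::-1];cv2.imwrite('pics/s12.png',cv2.resize(im[190:300,230:390],None,fx=5,fy=5,interpolation=cv2.INTER_CUBIC))
cv2.imwrite('pics/w12.png',r.camera('wrist')[:,:,::-1])
E
```

```text
time: 8.87
ee_pos: [0.6062, 0.126, -0.0094]
eef_rot: [-0.054, 0.708, 0.049, 0.703]
ft_force: [0.2, -0.9, 0.5]
width: 0.0006
time: 9.28
ee_pos: [0.626, 0.0063, 0.0346]
eef_rot: [-0.054, 0.706, 0.049, 0.704]
ft_force: [-0.2, 0.3, 0.4]
width: 0.0006
t 9.28 now tray mm [-114.9   -0.6] z 34.6 ang 0.3 F [-0.2  0.3  0.4] w 0.0006
  slide cm [ 1.49 -3.04 -3.28] roll 14.3
```

View pics/s12.png

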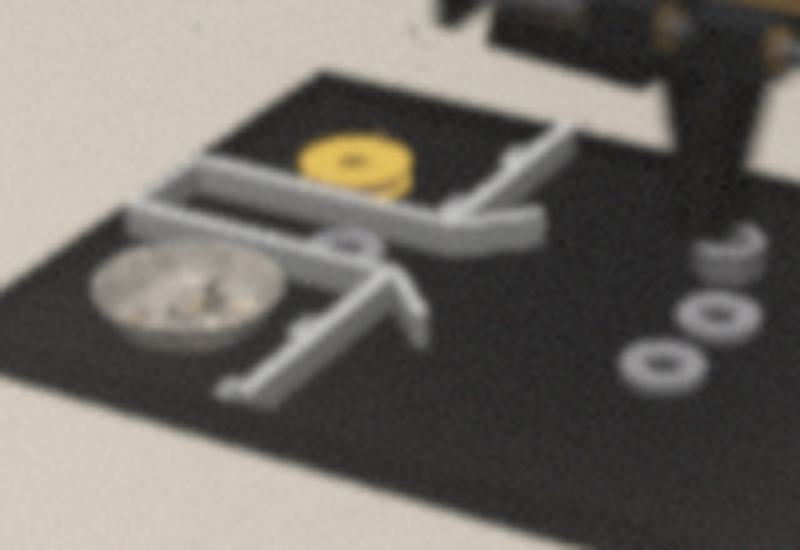

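View pics/w12.png

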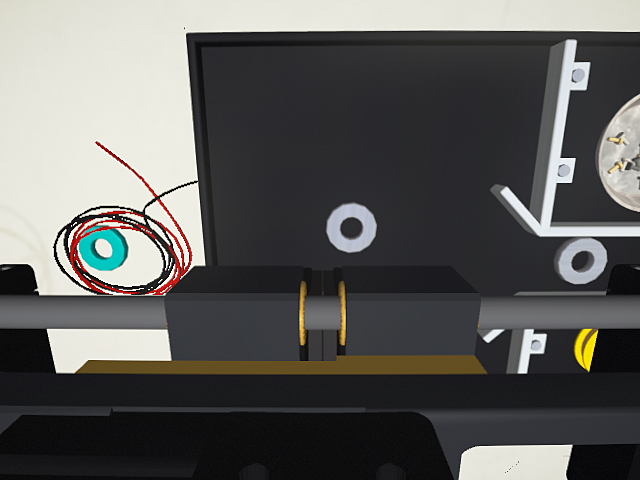

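Run:
```python
from h import *
for p in[(581,260),(351,227)]: print((w2t(wpt(p,.014)[0])*1e3).round(1))
```

```text
[32.6  4. ]
[-103.6   24.2]
```

Washer C rests at tray (about 31, 3), so step 1 is met. Next I line up behind washer B at -14°.

```bash
python3 -m jog '[{"slide":[0,-2,-1],"roll":7},{"slide":[0,-3,-2.5],"roll":14},{"slide":[1.5,-3,-3.3],"roll":14.3},{"slide":[3,-3,-3.3],"roll":14.3},{"slide":[3.8,-3,-3.3],"roll":14.3}]'
python3 - <<'E'
from h import *
a=np.radians(-14);k=.04
go((-.106-k*np.cos(a),.023-k*np.sin(a)),-.0095,-14)
E
```

```text
time: 9.8
ee_pos: [0.5948, -0.0353, -0.0065]
eef_rot: [0.036, 0.708, -0.044, 0.704]
ft_force: [-0.4, -0.3, -0.3]
width: 0.0006
t 9.8 now tray mm [-151.6   36.2] z -6.5 ang -14.6 F [-0.4 -0.3 -0.3] w 0.0006
  slide cm [0.29 0.75 0.17] roll -0.6
```

```bash
python3 -m jog '[{"slide":[0.3,0.2,0.17],"roll":-0.6},{"slide":[0.3,1.4,0.17],"roll":-0.6},{"slide":[0.28,2.6,0.17],"roll":-0.6},{"slide":[0.27,3.8,0.17],"roll":-0.6},{"slide":[0.25,5.0,0.17],"roll":-0.6}]'
python3 - <<'E'
from h import *
go((-.0483,.0088),-.0095,-14)
E
```

```text
time: 10.22
ee_pos: [0.6028, 0.0167, -0.0089]
eef_rot: [0.032, 0.708, -0.039, 0.705]
ft_force: [-0.5, 0.2, -0.6]
width: 0.0008
t 10.22 now tray mm [-101.4   20.9] z -8.9 ang -13.9 F [-0.5  0.2 -0.6] w 0.0008
  slide cm [-0.    5.44 -0.1 ] roll 0.1
```

```bash
python3 -m jog '[{"slide":[0.03,1.2,0],"roll":0},{"slide":[0.02,2.4,0],"roll":0},{"slide":[0.02,3.6,-0.05],"roll":0},{"slide":[0,4.8,-0.1],"roll":0},{"slide":[0,5.5,-0.1],"roll":0}]'
python3 - <<'E'
from h import *
go((-.0483,.0088),-.0095,-14)
cv2.imwrite('pics/w13.png',r.camera('wrist')[:,:,::-1])
im=r.camera('scene')[:,:,::-1];g=np.clip(255*(im[205:290,280:380]/255.)**0.4,0,255).astype(np.uint8);g=cv2.resize(g,None,fx=7,fy=7,interpolation=cv2.INTER_CUBIC)
cv2.imwrite('pics/s13.png',g)
E
```

```text
time: 10.63
ee_pos: [0.6073, 0.0739, -0.0095]
eef_rot: [0.031, 0.708, -0.039, 0.705]
ft_force: [0.2, -0.1, 0.4]
width: 0.0005
t 10.63 now tray mm [-45.4   8.4] z -9.5 ang -13.8 F [ 0.2 -0.1  0.4] w 0.0005
  slide cm [ 0.   -0.29  0.03] roll 0.2
```

View pics/s13.png

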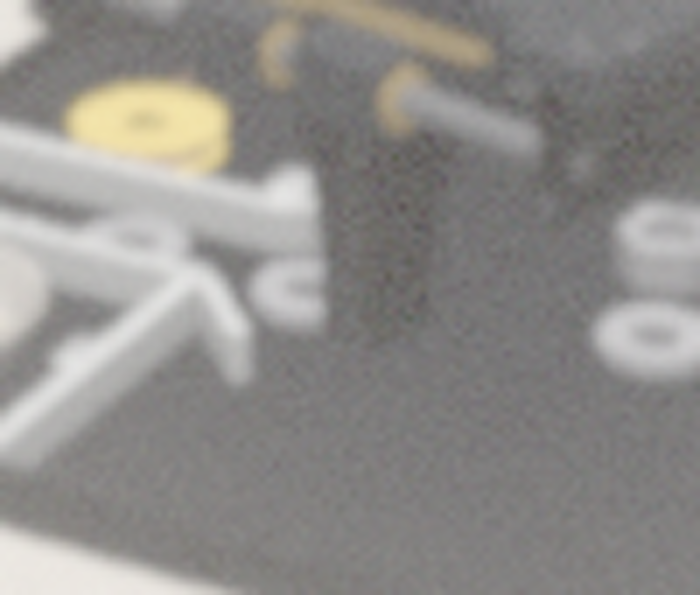

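View pics/w13.png

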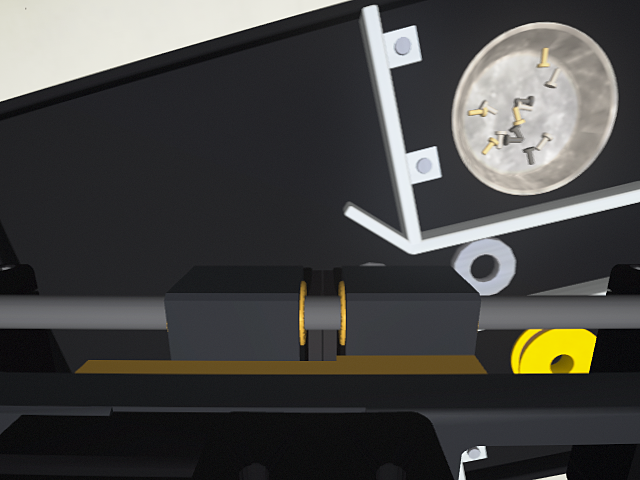

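B is at the gate mouth (scene (300,293)), with C ahead in the slot. I'll back off, straighten and push through.

```bash
python3 -m jog '[{"slide":[0,-1.0,0],"roll":0},{"slide":[0,-1.1,0.4],"roll":-7},{"slide":[0,-1.1,0.85],"roll":-13.8},{"slide":[0,-1.1,0.85],"roll":-13.8}]'
python3 - <<'E'
from h import *
go((-.002,.002),-.0095,0)
E
```

```text
time: 11.07
ee_pos: [0.6152, 0.0592, -0.0094]
eef_rot: [-0.055, 0.707, 0.048, 0.703]
ft_force: [-1.0, -0.1, 0.1]
width: 0.0004
t 11.07 now tray mm [-61.    2.6] z -9.4 ang 0.2 F [-1.  -0.1  0.1] w 0.0004
  slide cm [-0.05  5.9   0.08] roll 0.2
```

```bash
python3 -m jog '[{"slide":[-0.02,1.3,0.03],"roll":0.2},{"slide":[-0.03,2.5,0.05],"roll":0.2},{"slide":[-0.04,3.7,0.05],"roll":0.2},{"slide":[-0.05,4.9,0.05],"roll":0.2},{"slide":[-0.05,5.7,0.05],"roll":0.2}]'
python3 -m jog '[{"slide":[0,0.5,0],"roll":0},{"slide":[0,0.8,0],"roll":0},{"slide":[0,0.8,0],"roll":0}]'
python3 -m jog '[{"slide":[0,-1.5,0],"roll":0},{"slide":[0,-3.5,0],"roll":0},{"slide":[-3,-6,0],"roll":0},{"slide":[-4,-9,0],"roll":0},{"slide":[-4,-12,0],"roll":0}]'
python3 - <<'E'
from h import *
a=np.radians(12);k=.042
go((-.1085-k*np.cos(a),-.0195-k*np.sin(a)),.03,12)
im=r.camera('scene')[:,:,::-1];cv2.imwrite('pics/s14.png',cv2.resize(im[190:300,230:390],None,fx=5,fy=5,interpolation=cv2.INTER_CUBIC))
cv2.imwrite('pics/w14.png',r.camera('wrist')[:,:,::-1])
E
```

```text
time: 11.48
ee_pos: [0.6067, 0.1187, -0.0095]
eef_rot: [-0.054, 0.707, 0.047, 0.703]
ft_force: [0.7, 0.1, 0.5]
width: 0.0002
time: 11.73
ee_pos: [0.6053, 0.1279, -0.0096]
eef_rot: [-0.055, 0.707, 0.048, 0.703]
ft_force: [0.2, -0.2, 0.8]
width: 0.0008
time: 12.15
ee_pos: [0.6249, 0.0065, 0.0346]
eef_rot: [-0.054, 0.706, 0.047, 0.705]
ft_force: [0.7, 0.8, -0.8]
width: 0.0006
t 12.15 now tray mm [-114.6    0.5] z 34.6 ang 0.1 F [ 0.7  0.8 -0.8] w 0.0006
  slide cm [ 0.49 -3.5   2.87] roll -11.9
```

View pics/s14.png

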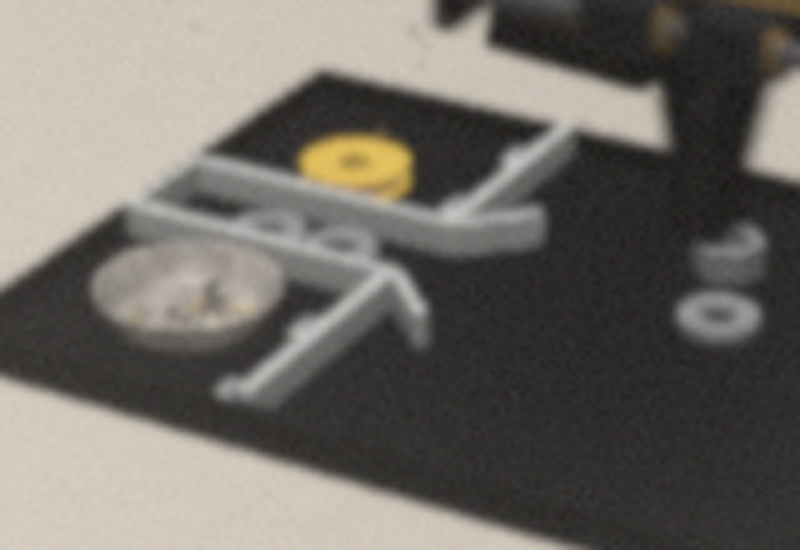

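View pics/w14.png

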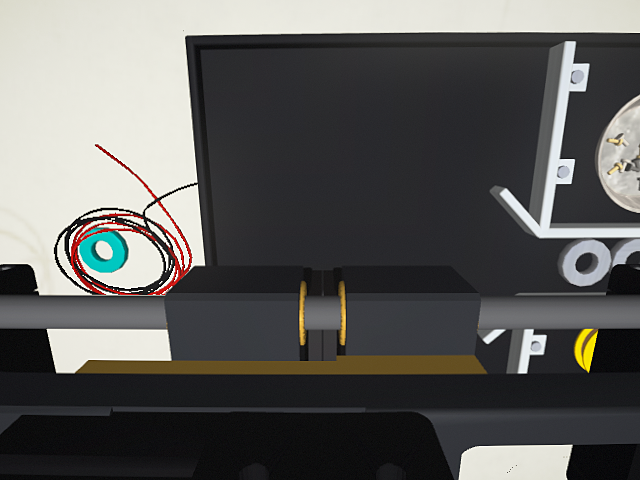

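Two washers are at rest in the slot (wrist (587,262) and (632,260)). Now washer A.

```bash
python3 -m jog '[{"slide":[0,-2,1],"roll":-6},{"slide":[0,-3.5,2.2],"roll":-11.9},{"slide":[1.5,-3.5,2.9],"roll":-11.9},{"slide":[3,-3.5,2.9],"roll":-11.9},{"slide":[4.1,-3.5,2.9],"roll":-11.9}]'
python3 - <<'E'
from h import *
a=np.radians(12);k=.042
go((-.1085-k*np.cos(a),-.0195-k*np.sin(a)),-.0095,12)
go((-.045,-.006),-.0095,12)
E
```

```text
time: 12.67
ee_pos: [0.6564, -0.0334, -0.0096]
eef_rot: [-0.125, 0.699, 0.115, 0.694]
ft_force: [0.4, -0.6, 0.2]
width: 0.0004
t 12.67 now tray mm [-158.6  -25. ] z -9.6 ang 11.4 F [ 0.4 -0.6  0.2] w 0.0004
  slide cm [-0.03  0.82  0.49] roll -0.6
t 12.67 now tray mm [-158.6  -25. ] z -9.6 ang 11.4 F [ 0.4 -0.6  0.2] w 0.0004
  slide cm [-0.15 11.51  0.38] roll -0.6
```

```bash
python3 -m jog '[{"slide":[-0.03,0.5,0.45],"roll":-0.6},{"slide":[-0.03,1.3,0.45],"roll":-0.6},{"slide":[-0.05,2.7,0.45],"roll":-0.6},{"slide":[-0.06,4.0,0.43],"roll":-0.6},{"slide":[-0.08,5.3,0.42],"roll":-0.6}]'
python3 - <<'E'
from h import *
go((-.045,-.006),-.0095,12)
E
```

```text
time: 13.08
ee_pos: [0.6421, 0.0204, -0.0089]
eef_rot: [-0.128, 0.698, 0.12, 0.694]
ft_force: [-0.4, 1.0, -0.5]
width: 0.0006
t 13.08 now tray mm [-103.2  -18.5] z -8.9 ang 12.1 F [-0.4  1.  -0.5] w 0.0006
  slide cm [-0.01  5.96 -0.01] roll 0.1
```

```bash
python3 -m jog '[{"slide":[0.05,1.2,0],"roll":0},{"slide":[0.03,2.4,0],"roll":0},{"slide":[0,3.6,0],"roll":0},{"slide":[0,4.8,0],"roll":0},{"slide":[0,5.6,0],"roll":0}]'
python3 - <<'E'
from h import *
go((-.057,.0),-.0095,0)
cv2.imwrite('pics/w15.png',r.camera('wrist')[:,:,::-1])
im=r.camera('scene')[:,:,::-1];g=np.clip(255*(im[205:290,280:380]/255.)**0.4,0,255).astype(np.uint8);g=cv2.resize(g,None,fx=7,fy=7,interpolation=cv2.INTER_CUBIC)
cv2.imwrite('pics/s15.png',g)
E
```

```text
time: 13.5
ee_pos: [0.6222, 0.075, -0.0095]
eef_rot: [-0.129, 0.698, 0.12, 0.694]
ft_force: [-0.1, 0.0, 0.2]
width: 0.0007
t 13.5 now tray mm [-46.4  -6.6] z -9.5 ang 12.1 F [-0.1  0.   0.2] w 0.0007
  slide cm [ 0.02 -0.9  -0.86] roll 12.1
```

View pics/s15.png

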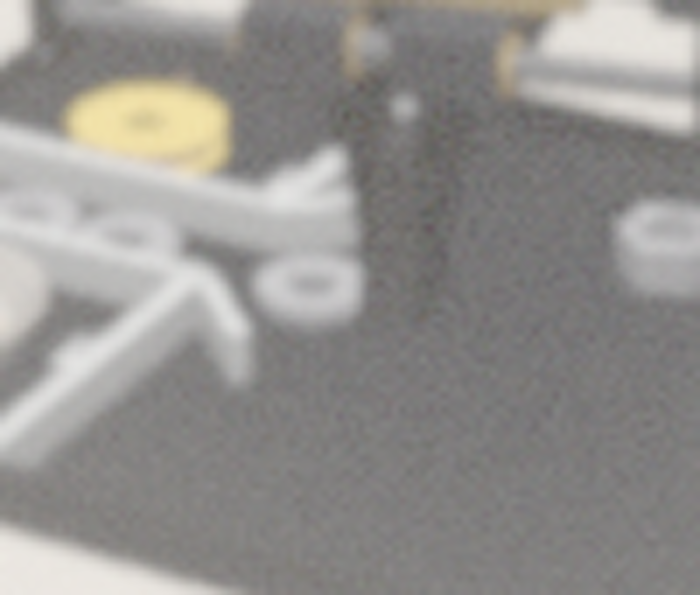

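View pics/w15.png

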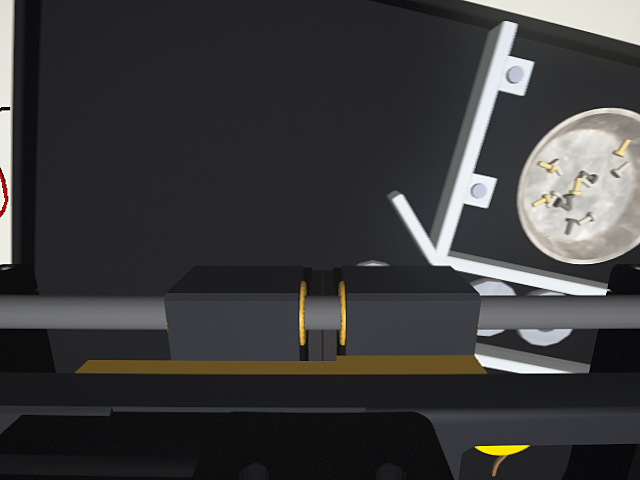

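A is at the gate mouth (scene (310,285)), centred. Same finish as before.

```bash
python3 -m jog '[{"slide":[0,-1.0,0],"roll":0},{"slide":[0,-1.0,-0.4],"roll":6},{"slide":[0,-1.0,-0.85],"roll":12},{"slide":[0,-1.0,-0.85],"roll":12}]'
python3 - <<'E'
from h import *
go((.003,.0005),-.0095,0)
E
```

```text
time: 13.93
ee_pos: [0.6176, 0.0605, -0.0095]
eef_rot: [-0.054, 0.707, 0.044, 0.703]
ft_force: [0.8, 0.1, 1.0]
width: 0.0005
t 13.93 now tray mm [-60.1   0.1] z -9.5 ang -0.2 F [0.8 0.1 1. ] w 0.0005
  slide cm [-0.08  6.31 -0.07] roll -0.2
```

```bash
python3 -m jog '[{"slide":[-0.02,1.3,0],"roll":0},{"slide":[-0.03,2.5,-0.03],"roll":0},{"slide":[-0.05,3.7,-0.05],"roll":0},{"slide":[-0.06,4.9,-0.06],"roll":0},{"slide":[-0.08,5.7,-0.07],"roll":0}]'
python3 -m jog '[{"slide":[0,0.4,0],"roll":0},{"slide":[0,0.6,0],"roll":0},{"slide":[0,0.6,0],"roll":0}]'
python3 -m jog '[{"slide":[0,-1.5,0],"roll":0},{"slide":[0,-3.5,0],"roll":0},{"slide":[-3,-5,0],"roll":0},{"slide":[-6,-7,0],"roll":0},{"slide":[-9,-9,0],"roll":0}]'
python3 - <<'E'
from h import *
go((0,0),0,0)
im=r.camera('scene')[:,:,::-1];cv2.imwrite('pics/s16.png',cv2.resize(im[190:300,230:390],None,fx=5,fy=5,interpolation=cv2.INTER_CUBIC))
cv2.imwrite('pics/w16.png',r.camera('wrist')[:,:,::-1])
E
```

```text
time: 14.35
ee_pos: [0.6088, 0.119, -0.0095]
eef_rot: [-0.054, 0.707, 0.045, 0.703]
ft_force: [0.4, 0.1, 0.6]
width: 0.0001
time: 14.6
ee_pos: [0.6079, 0.1256, -0.0096]
eef_rot: [-0.055, 0.707, 0.046, 0.703]
ft_force: [0.1, 1.0, -1.0]
width: 0.0002
time: 15.02
ee_pos: [0.6206, 0.0362, 0.0823]
eef_rot: [-0.055, 0.708, 0.046, 0.703]
ft_force: [1.2, -0.0, 0.9]
width: 0.0006
t 15.02 now tray mm [-84.5   0.5] z 82.3 ang 0.0 F [ 1.2 -0.   0.9] w 0.0006
  slide cm [8.12 8.55 0.11] roll 0.0
```

View pics/s16.png

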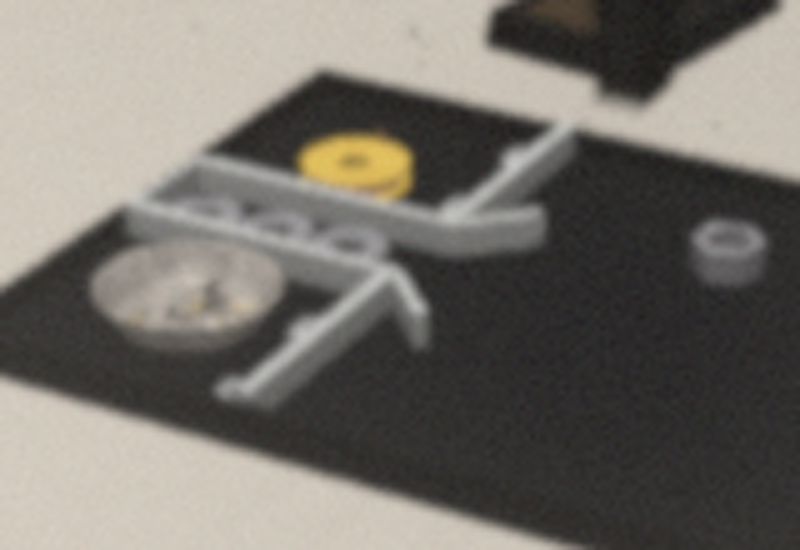

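View pics/w16.png

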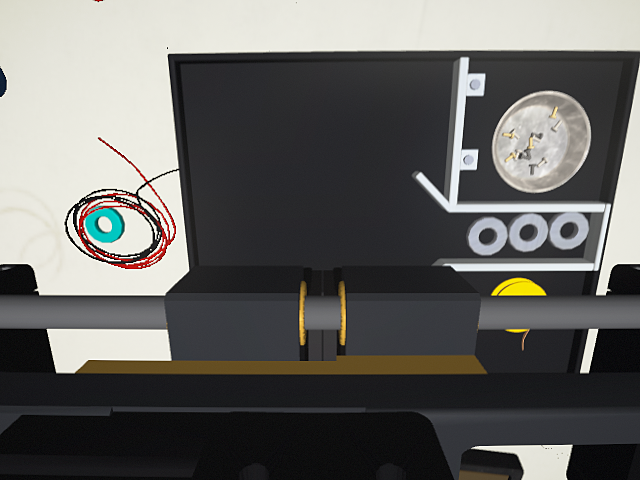

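```bash
python3 -m jog '[{"slide":[0,0,0],"roll":0},{"slide":[0,0,0],"roll":0}]'
python3 - <<'E'
from h import *
cv2.imwrite('pics/w17.png',r.camera('wrist')[:,:,::-1])
for p in[(487,237),(529,234),(568,231)]: print((w2t(wpt(p,.014)[0])*1e3).round(1))
for c in[(355,242),(281,226),(208,211)]: print('scene',(w2t(pt((230+c[0]/5-.4,190+c[1]/5-.4),.014,'scene'))*1e3).round(1))
im=r.camera('scene'); a=(730,240); print('nut',(w2t(pt((230+a[0]/5-.4,190+a[1]/5-.4),.021,'scene'))*1e3).round(1))
E
```

```text
time: 15.28
ee_pos: [0.6251, 0.0312, 0.0875]
eef_rot: [-0.053, 0.704, 0.043, 0.707]
ft_force: [0.2, 0.1, 0.5]
width: 0.0004
[31.7 -0.5]
[62.3  1.7]
[90.7  3.8]
scene [30.2 -4. ]
scene [60.6 -1.7]
scene [90.9  1.2]
nut [-94.5 -60.5]
```

View pics/w17.png

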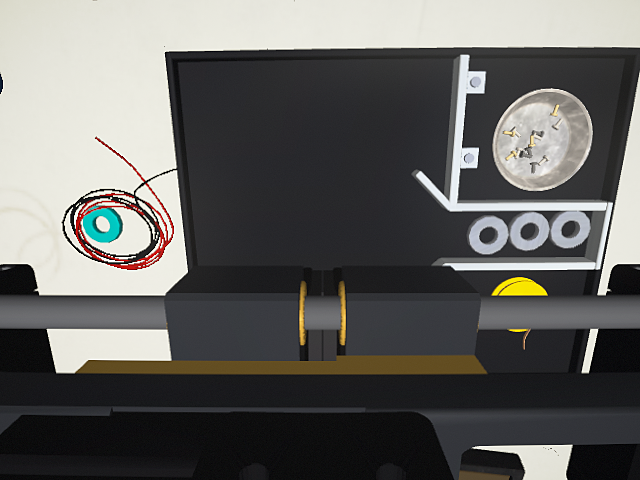

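Three washers lie in single file in the slot at x of about 31, 61 and 91 mm. The nut is where it was, and the dish and spool look unmoved. I'm handing in.

```bash
python3 -c "
from bench import r
print(r.close_job())"
```

```text
the job is handed in; nothing more can be done
None
```

All three washers are in the slot and the job is handed in at about 15.3 s. I pushed washer C, then B, then A with the shut fingertips to the gate mouth, then straight through. Each came to rest past the gate before the next went in.

- **Washers:** two views agree in x. They put the washers at tray x of about 31, 61 and 91 mm, flat and within about 4 mm of the centre line; the two views differ by about 3 mm in y.
- **Other objects:** the nut measured (-94.5, -60.5) mm, where it started, and the dish and spool look unmoved. The gripper was raised clear of everything.
- **Disagreement:** the true fingertips sit about 20 mm above the reported TCP. My first push therefore passed over washer C without moving it. A light floor probe (about 16 N) found the offset, and I worked at a corrected height from then on.
- **Not confirmed:** the hand-in reports no verdict.

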